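Open the air sampler and take out its filter

ROBOT

A 6-joint arm with a two-finger parallel gripper is mounted at the origin on a cart in front of the work surface, level with it; the furniture and walls round the work are solid. World frame = base frame: x ahead of the robot, y to its left, z up, the work surface at z = 0. Lengths are in mm, angles in degrees, forces in N, time in s.
With the tool pointing down it reaches from about 300 to 850 mm from the base axis. Payload 4.2 kg.
Tool frame: the origin (TCP) lies midway between the tips of the shut fingers; the grasp point (between the pads) lies 19 mm behind it; y points along the fingers, z is the direction in which the jaws open and shut, and the axes are right-handed (so a half turn about y gives the same grasp; the last joint's range is limited). The gripper opens to 91 mm and grips with 3 to 60 N. Pads are 32 mm wide; open, the fingers measure 118 mm over their backs; the gripper's body (76 mm by 178 mm) begins 60 mm behind the grasp point.
Start: joints at [-76.089, 18.312, 89.639, -0, 72.044, -1.146], TCP at [149.379, -555.274, 213.976] pointing down, gripper open.
Joint ranges: [-177.97, 177.97], [-48.28, 115.42], [12.27, 149.76], [-77.06, 257.06], [2.81, 150.46], [-146.56, 146.56]. Speed limits (degrees/s): [147.25, 147.25, 180, 180, 180, 180].

INTERFACE

Orientations are given as [roll, pitch, yaw] about the fixed x, y, z axes, in that order (R = Rz(yaw) Ry(pitch) Rx(roll)).
In Python, from workcell import env gives the robot as it stands.
- The arm moves only by the shell command python3 -m handwheel 'ROWS' [FORCE]. ROWS is JSON, a list of rows, each a list of 3 entries, a list of its own where there are three numbers: the opening, from 0 (shut) to 1 (fully open), then the shift along the tool's x, y, z in mm, then the turn, a rotation vector about the tool's x, y, z in degrees. A call has exactly 10 rows; each row shifts and turns the commanded pose from where the row before left it, along the tool's axes as they then stand; what a row does not reach is not made up. A row lasts 1/12 s, in which the tool goes at most 41.7 mm and 7.16 degrees, less where a joint would pass 70% of its speed; a pose out of reach is approached as far as the arm can. A call is refused whole if a number of a shift passes 41.7 or a number of a turn 7.16, either way. A call with a gripper value outside its range is refused whole. The fingers move at their own pace and stop on an object; FORCE is the grip in N (left out, the last holds). Time passes only in rows, so rows that do not move let the fingers close, or fill a call up. It gives the time, the measured TCP pose, the force and the opening at its end, in the units of the state.
- env.state(): the state, without advancing time (a new reading comes with each control period).
- env.grab_frame(name): name is "side" or "top" or "wrist"; returns the picture (384x512x3 uint8, red, green, blue); there is no depth.
- env.camera_info(name): a dict with "fx", "fy", "cx", "cy" (pixels), "camera_from_world" (4x4, takes a point from world to camera coordinates); the wrist camera has in their place "mount" (4x4, takes a point from camera to tool coordinates, whose origin is the TCP and whose axes are the tool frame's). Camera axes: x right, y down, z forward; pixel columns grow to the right and rows downward; lengths in mm; the calibration is good to about 2 mm. A picture is of the moment at which its call begins: read the wrist's pose just before it. camera_info takes no time and is no camera call.
- env.job_done(): hands the job in, once; it reports no verdict.
Trained networks look in the newest picture that a camera, given by its name, has taken for a name from the list of things; names that differ only in an ending like _2 or _b are one class to them, and where a whole thing is asked for, a point or a joint stands for the part that bears it (a point fixed in the world has none). Each returns a list of dicts, best first, with "p" (0 to 1); they miss things now and then, are a little off and sometimes report something else, mostly with a low value. They report only what shows in the picture. A call takes as long as a camera call. They do not tell look-alikes from the thing itself.
- env.masks_of(camera, label): "region" (384x512 bool, what is visible of it) and "location" ([column, row] in pixels, amid what is visible of it).
The state is a dict: "time_s": time; "qpos": joint angles; "qvel": joint speeds; "effort": joint torques, N m; "ee_pos": TCP position; "ee_rot": TCP orientation; "force": force on the tool from outside, world axes, zero at the start; "torque": the same for the moment, N m; "gripper_width": finger opening in mm.
Only numpy, scipy, OpenCV 4.12 (cv2) and the standard library are available. Lean on these libraries where they do the work, as an engineer would, in place of code of your own. Each camera call takes 0.05 s, during which the arm holds its last target.

TASK

Open the air sampler: squeeze in both sprung tabs on the sides of its snap cover, and with them held in lift the cover straight up out of the housing, then set it down right way up on the flat white lid. Then take the used filter cartridge out of the open sampler and stand it upright in the clear weighing tray. Do not knock the bottle, the roll of film or the timer about.

Things in the scene. Friction and masses are not known exactly. Their poses are not given: they have to be found in the camera images.
- sampler: Air sampler: low grey housing fixed to the worktop, 128 (x) x 108 (y) x 40 mm high; yaw varies. Origin: centre of its underside. A steel hose nipple points to +x; a dark screen and two keys are on the -x face. In its flat deck, 40 up, is a well 56.4 (x) x 50.4 (y) centred on the origin, floor 28 up. The cover's skirt stands on that floor; the deck's edge holds its two hooks down.
- cover: White hollow snap cover with ribs on top, 54 (x) x 48 (y) x 48 mm high, walls 3, about 70 g. Origin: centre of the foot of its skirt, z up. At first it sits in the sampler's well, axes along the sampler's, skirt 12 deep, so 36 stands above the deck; a sprung tab on its +y and on its -y side (see tab_a, tab_b); x sides plain. Lift it 45 or more before moving sideways: the cartridge is inside.
- tab_a (a joint): How far the tab on the cover's +y side is pressed in, m: 0 out (at rest), 0.0055 fully in. Spring: 3 N to start, 6.3 N fully in. A hook on it stands 3.3 mm under the deck's edge: the cover comes out only with both tabs pressed in more than about 4.5 mm, squeezed together along the cover's y (20 to 25 N of grip is ample and also carries it).
- tab_b (a joint): The same for the tab on the cover's -y side.
- tab_a_face (a point): Middle of the outer face of the tab on the cover's +y side, 30 mm above the cover's origin. The tab is 20 wide (along x), 28 high (16 to 44 above the cover's foot; the deck is at 12) and stands 7 proud of the cover's side: 62 over both tabs, 51 with both fully in.
- tab_b_face (a point): Middle of the outer face of the tab on the cover's -y side.
- cartridge: White filter cartridge, an upright plain cylinder 26 in diameter, 42 high (the top 6 tapers to 23), 40 g. Origin: centre of its foot, z up. It stands loose at the centre of the sampler's well under the cover, foot 28 above the worktop, between four locating blocks 4 high; with the cover off, its top stands 30 above the deck.
- flat_lid: Flat white plastic box lid lying fixed on the worktop, 135 (x) x 185 (y) x 11 high; origin: centre of its underside. Its level top, 128 x 178, is 11 above the worktop. The cover is to stand here. It may lie to the left or the right of the sampler.
- weigh_tray: Clear open rectangular weighing tray fixed on the worktop, 70 (x) x 100 (y) x 22 high, walls and floor 2 thick; origin: centre of its underside. The cartridge is to stand here. It lies on the other side of the sampler from the lid.
- amber_bottle: Bystander: amber glass bottle, diameter 55, 113 high, beyond the sampler; origin: centre of its underside.
- film_roll: Bystander: white roll of sealing film standing on end, diameter 52, 50 high, beyond the sampler; origin: centre of its underside.
- timer: Bystander: small white timer lying flat, 62 x 66 x 19, beyond the sampler; origin: centre of its underside.
Not all that is in view belongs to the job. There is more than one size of the sampler; the job needs the larger.

How it is judged (in metres and radians):
On the way, in this order (a step that is already met when the one before it is completed fails the run):
1. both tabs are pressed in at least 4 mm while the cover still sits in the sampler (value of joint each of tab_a, tab_b above 0.004 m and z of cover in the frame of sampler below 0.032 m), for 0.1 s.
2. the cover is lifted out of the well, upright, its skirt above the deck (z of cover in the frame of sampler above 0.045 m and angle between cover's own z axis and vertical below 0.3 rad), for 0.1 s.
3. the cover stands right way up on the flat lid, let go, the cartridge still in the sampler (x of cover in the frame of flat_lid between -0.05 and 0.05 m and y of cover in the frame of flat_lid between -0.075 and 0.075 m and z of cover in the frame of flat_lid between 0.006 and 0.016 m and angle between cover's own z axis and vertical below 0.1 rad and linear speed of cover below 0.02 m/s and contact force between the fingers and cover below 0.1 N and horizontal distance between cartridge and sampler below 0.03 m), for 0.2 s.
At the end, for the whole second after the job is handed in: The cover stands at rest right way up (tilt under 0.1 rad) on the flat lid's top, its centre within 50 mm (across) and 75 mm (along) of the lid's centre; the cartridge stands at rest upright (tilt under 0.12 rad) on the floor of the weighing tray (x of cover in the frame of flat_lid between -0.05 and 0.05 m and y of cover in the frame of flat_lid between -0.075 and 0.075 m and z of cover in the frame of flat_lid between 0.006 and 0.016 m and angle between cover's own z axis and vertical below 0.1 rad and linear speed of each of cover, cartridge below 0.02 m/s and x of cartridge in the frame of weigh_tray between -0.033 and 0.033 m and y of cartridge in the frame of weigh_tray between -0.048 and 0.048 m and z of cartridge in the frame of weigh_tray between -0.002 and 0.007 m and angle between cartridge's own z axis and vertical below 0.12 rad); the robot touches nothing.
It fails at once if the amber glass bottle is moved more than 25 mm (distance of amber_bottle from where it was at the start of the episode above 0.025 m).
It fails at once if the roll of sealing film is moved more than 25 mm (distance of film_roll from where it was at the start of the episode above 0.025 m).
It fails at once if the timer is moved more than 25 mm (distance of timer from where it was at the start of the episode above 0.025 m).
It also fails if it takes over 58 s, if anything falls off the work surface, if the arm or the gripper's body presses on something with over 40 N, if the wrist force passes 120 N, or if a joint passes its speed limit or range.

## Working session

There is one attempt and no reset: what is moved stays moved. The work goes in short steps, Python scripts to look and compute and a shell command to move; the robot and the scene stay as the last step left them, time stands still between calls to the robot, and variables do not carry over. Pictures are saved under pics/ and viewed, and the job is handed in when it is done.

```bash
ls; mkdir -p pics
python3 - <<'E'
from workcell import env
import cv2
s=env.state()
print(s['time_s'],s['ee_pos'],s['ee_rot'],s['gripper_width'],s['force'])
for n in ['top','side','wrist']:
    im=env.grab_frame(n); cv2.imwrite(f'pics/{n}0.png',im[:,:,::-1])
    i=env.camera_info(n); print(n,{k:(v if not hasattr(v,'tolist') else v.tolist()) for k,v in i.items()})
E
```

```text
pics
0.0 [ 149.24171764 -554.8018405   213.12921542] [-9.00967901e+01  1.69404687e-03 -1.64946228e+02] 91.24845258684967 [ 0.09044649 -0.33563269 -1.01798375]
top {'fx': 353.56892849272856, 'fy': 353.56892849272856, 'cx': 257.2551350264852, 'cy': 193.19556861055204, 'camera_from_world': [[-0.02089673418032374, -0.9996005925170263, 0.01902582298368135, 22.316173122310108], [-0.9966043325022621, 0.019310601906741276, -0.08004314518882821, 544.8053403093486], [0.07964377526409303, -0.020633857942925965, -0.9966098097892041, 1029.2367565139912], [0.0, 0.0, 0.0, 1.0]]}
side {'fx': 377.1261951032143, 'fy': 377.1261951032143, 'cx': 262.06116590294096, 'cy': 189.73263665315952, 'camera_from_world': [[0.9302553173185956, -0.3667537685348781, -0.010803604303375182, -524.0109547739398], [-0.24164346240684198, -0.5902297209420952, -0.7702190036558753, 204.00392541499343], [0.2761041138348215, 0.71911094400105, -0.6376879868253805, 782.6222626286379], [0.0, 0.0, 0.0, 1.0]]}
wrist {'fx': 280.5201637717495, 'fy': 280.5201637717495, 'cx': 254.8807614590312, 'cy': 188.69926478202808, 'mount': [[0.0012773609205285886, 0.9568409860980583, 0.2906091802954139, -82.59551746963389], [0.0010416591008731847, -0.29061053286877964, 0.9568408609230898, -170.5978763461193], [0.9999986416467747, -0.0009195154254561883, -0.0013679166590380976, 0.4282939290192189], [0.0, 0.0, 0.0, 1.0]]}
```

View pics/top0.png

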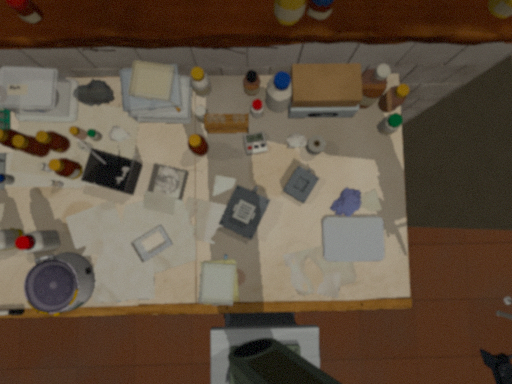

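View pics/side0.png

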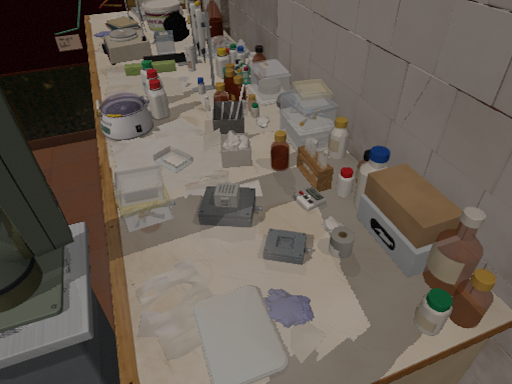

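Run:
```python
from workcell import env
import numpy as np
for cam in ['top','side']:
  for l in ['sampler','cover','tab_a_face','flat_lid','weigh_tray','amber_bottle','film_roll','timer']:
    r=env.masks_of(cam,l)
    for d in r[:3]:
        m=d['region']; ys,xs=np.nonzero(m)
        print(cam,l,round(d['p'],2),np.round(d['location'],1),m.sum(), (xs.min(),xs.max(),ys.min(),ys.max()) if len(xs) else None)
        np.save(f'pics/{cam}_{l}_{r.index(d) if False else int(d["p"]*100)}.npy',m)
```

```text
top sampler 0.73 [302.6 184.2] 761 (np.int64(284), np.int64(318), np.int64(167), np.int64(202))
top sampler 0.55 [249.8 218.9] 1318 (np.int64(219), np.int64(269), np.int64(185), np.int64(238))
top cover 0.87 [244.7 212.8] 336 (np.int64(234), np.int64(254), np.int64(201), np.int64(221))
top flat_lid 0.71 [352.  236.1] 2705 (np.int64(322), np.int64(384), np.int64(216), np.int64(261))
top weigh_tray 0.89 [152.4 245.1] 829 (np.int64(132), np.int64(171), np.int64(226), np.int64(261))
top amber_bottle 0.57 [197.4 147. ] 370 (np.int64(188), np.int64(208), np.int64(134), np.int64(156))
top film_roll 0.55 [315.1 142.9] 320 (np.int64(306), np.int64(325), np.int64(135), np.int64(155))
top timer 0.76 [254.2 141.9] 474 (np.int64(243), np.int64(267), np.int64(131), np.int64(153))
side sampler 0.97 [227.3 210.2] 1575 (np.int64(198), np.int64(260), np.int64(186), np.int64(226))
side sampler 0.81 [285.4 245.8] 1272 (np.int64(263), np.int64(309), np.int64(229), np.int64(263))
side cover 0.56 [225.3 192.9] 585 (np.int64(214), np.int64(239), np.int64(182), np.int64(206))
side flat_lid 0.62 [239.5 334.8] 6786 (np.int64(193), np.int64(288), np.int64(285), np.int64(383))
side weigh_tray 0.79 [173.4 157.9] 688 (np.int64(153), np.int64(193), np.int64(146), np.int64(172))
side weigh_tray 0.65 [240.5 335.3] 6676 (np.int64(194), np.int64(288), np.int64(285), np.int64(383))
side amber_bottle 0.59 [278.5 148. ] 622 (np.int64(270), np.int64(289), np.int64(130), np.int64(170))
side film_roll 0.65 [341.2 241.3] 636 (np.int64(329), np.int64(354), np.int64(226), np.int64(257))
side film_roll 0.53 [279.3 148.5] 656 (np.int64(270), np.int64(289), np.int64(130), np.int64(170))
side timer 0.82 [310.3 199.9] 426 (np.int64(295), np.int64(325), np.int64(187), np.int64(209))
```

```bash
cat > h.py <<'E'
from workcell import env
import numpy as np, cv2
from scipy.spatial.transform import Rotation as R
def world_from_cam(cam, st=None):
    i=env.camera_info(cam)
    if cam!='wrist': T=np.linalg.inv(np.array(i['camera_from_world']))
    else:
        st=st or env.state(); W=np.eye(4); W[:3,:3]=R.from_euler('xyz',st['ee_rot'],degrees=True).as_matrix(); W[:3,3]=st['ee_pos']
        T=W@np.array(i['mount'])
    return i,T
def px2w(cam,uv,z,st=None):
    i,T=world_from_cam(cam,st); uv=np.atleast_2d(np.array(uv,float))
    d=np.c_[(uv[:,0]-i['cx'])/i['fx'],(uv[:,1]-i['cy'])/i['fy'],np.ones(len(uv))]@T[:3,:3].T
    o=T[:3,3]; t=(z-o[2])/d[:,2]; return o+d*t[:,None]
def w2px(cam,P,st=None):
    i,T=world_from_cam(cam,st); P=np.atleast_2d(np.array(P,float)); C=(P-T[:3,3])@T[:3,:3]
    return np.c_[C[:,0]/C[:,2]*i['fx']+i['cx'],C[:,1]/C[:,2]*i['fy']+i['cy']]
def rect(cam,m,z,st=None):
    c=max(cv2.findContours(m.astype(np.uint8),0,2)[0],key=cv2.contourArea)[:,0,:]
    w=px2w(cam,c,z,st)[:,:2].astype(np.float32)
    return cv2.minAreaRect(w)
E
python3 - <<'E'
from h import *
for f,z in [('top_sampler_55',40),('top_sampler_73',40),('top_cover_87',70),('top_flat_lid_71',11),('top_weigh_tray_89',20),('top_timer_76',19),('top_film_roll_55',50),('top_amber_bottle_57',113),('side_cover_56',60)]:
    print(f,rect(f.split('_')[0],np.load(f'pics/{f}.npy'),z))
im=cv2.imread('pics/top0.png')
cv2.imwrite('pics/topcrop.png',cv2.resize(im[120:290,120:400],(800,486),interpolation=cv2.INTER_CUBIC))
E
```

```text
top_sampler_55 ((496.4340515136719, 48.08262634277344), (109.62089538574219, 146.69497680664062), 62.1252555847168)
top_sampler_73 ((568.2913208007812, -118.35020446777344), (73.32086181640625, 97.55384063720703), 57.67671203613281)
top_cover_87 ((490.2724609375, 50.80512619018555), (59.3338508605957, 52.905643463134766), 62.33399963378906)
top_flat_lid_71 ((405.2441711425781, -272.4615478515625), (132.65667724609375, 185.04129028320312), 0.36837565898895264)
top_weigh_tray_89 ((404.8874816894531, 324.053466796875), (69.82728576660156, 102.63094329833984), 31.441753387451172)
top_timer_76 ((700.2566528320312, 15.363536834716797), (66.30083465576172, 69.25828552246094), 8.588088989257812)
top_film_roll_55 ((682.16943359375, -161.15859985351562), (49.82197952270508, 65.48124694824219), 43.759891510009766)Traceback (most recent call last):
  File "<stdin>", line 3, in <module>
    fid = stack.enter_context(open(os.fspath(file), "rb"))
                              ~~~~^^^^^^^^^^^^^^^^^^^^^^^
FileNotFoundError: [Errno 2] No such file or directory: 'pics/top_amber_bottle_57.npy'
```

Run:
```python
from h import *
im=cv2.imread('pics/top0.png')
cv2.imwrite('pics/topcrop.png',cv2.resize(im[120:290,120:400],(800,486),interpolation=cv2.INTER_CUBIC))
m=np.load('pics/side_cover_56.npy');print(px2w('side',[[225.3,192.9]],55))
im=cv2.imread('pics/side0.png')
cv2.imwrite('pics/sidecrop.png',cv2.resize(im[170:270,180:360],(792,440),interpolation=cv2.INTER_CUBIC))
```

```text
[[490.50576668  59.86975734  55.        ]]
```

View pics/topcrop.png

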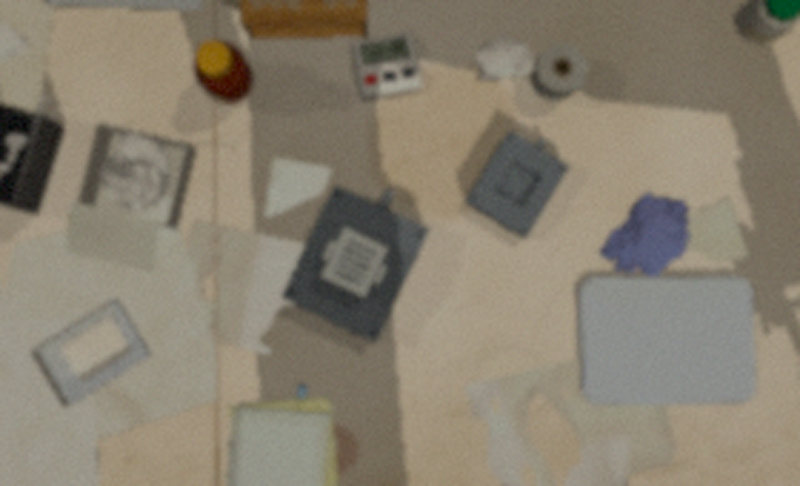

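View pics/sidecrop.png

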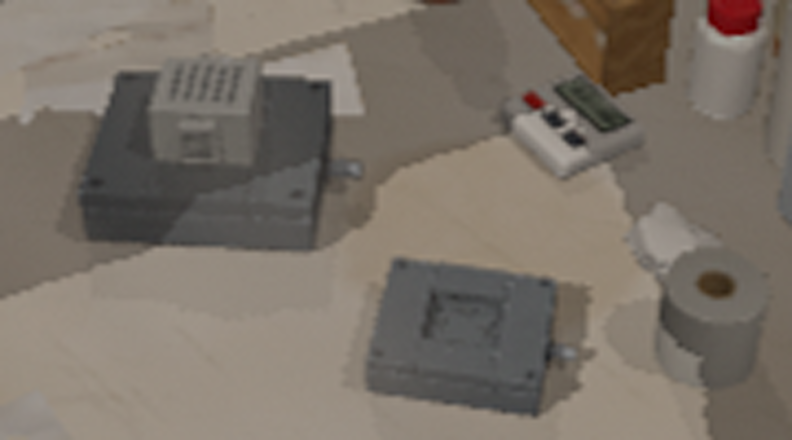

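```bash
cat >> h.py <<'E'
def plan(target,jaw,n,p0=None,rot0=None):
    """print rounded tool-frame rows to target TCP with tool down and jaw axis at `jaw` deg."""
    st=env.state(); p=np.array(st['ee_pos'] if p0 is None else p0,float); r=R.from_euler('xyz',st['ee_rot'] if rot0 is None else rot0,degrees=True)
    G=R.from_euler('xyz',[-90,0,jaw-90],degrees=True)
    for k in range(n):
        left=n-k
        sh=r.inv().apply((np.array(target)-p)/left)
        tu=(r.inv()*G).as_rotvec(degrees=True)/left
        sh=np.round(sh,1); tu=np.round(tu,1)
        print([sh.tolist(),tu.tolist()])
        p=p+r.apply(sh); r=r*R.from_rotvec(tu,degrees=True)
    print('end',p.round(1),r.as_euler('xyz',degrees=True).round(2))
def show():
    s=env.state(); print(s['time_s'],np.round(s['ee_pos'],1),np.round(s['ee_rot'],2),round(s['gripper_width'],1),np.round(s['force'],1),np.round(s['qpos'],1))
E
python3 - <<'E'
from h import *
plan([490,51,214],62,20,[149.4,-555.3,214],[-90,0,-164.95])
E
```

```text
[[-24.3, -0.0, -24.9], [0.0, -6.8, 0.0]]
[[-27.1, -0.0, -21.8], [0.0, -6.8, 0.0]]
[[-29.5, -0.0, -18.4], [0.0, -6.9, 0.0]]
[[-31.5, 0.0, -14.8], [0.0, -6.8, 0.0]]
[[-33.0, -0.0, -10.9], [0.0, -6.9, 0.0]]
[[-34.1, 0.0, -6.9], [0.0, -6.8, 0.0]]
[[-34.7, 0.0, -2.8], [0.0, -6.9, 0.0]]
[[-34.7, 0.0, 1.4], [0.0, -6.8, 0.0]]
[[-34.3, 0.0, 5.5], [0.0, -6.9, 0.0]]
[[-33.4, 0.0, 9.6], [0.0, -6.9, 0.0]]
[[-32.0, 0.0, 13.5], [0.0, -6.8, 0.0]]
[[-30.2, 0.0, 17.2], [0.0, -6.8, 0.0]]
[[-28.0, 0.0, 20.7], [0.0, -6.9, 0.0]]
[[-25.3, 0.0, 23.9], [0.0, -6.8, 0.0]]
[[-22.3, 0.0, 26.7], [0.0, -6.9, 0.0]]
[[-18.9, 0.0, 29.2], [0.0, -6.9, 0.0]]
[[-15.3, 0.0, 31.2], [0.0, -6.8, 0.0]]
[[-11.4, 0.0, 32.8], [0.0, -6.9, 0.0]]
[[-7.4, 0.0, 34.0], [0.0, -6.8, 0.0]]
[[-3.4, 0.0, 34.6], [0.0, -6.9, 0.0]]
end [490.  51. 214.] [-90.     0.   -27.95]
```

Candidates: larger grey sampler with white cover at top (245,213), and the small, coverless sampler at (302,184). I choose the larger one (about 110 mm wide against 73 mm; the white vented cover shows in the side crop). Moving over it.

```bash
python3 -m handwheel '[[1,[-24.3,0,-24.9],[0,-6.8,0]],[1,[-27.1,0,-21.8],[0,-6.8,0]],[1,[-29.5,0,-18.4],[0,-6.9,0]],[1,[-31.5,0,-14.8],[0,-6.8,0]],[1,[-33,0,-10.9],[0,-6.9,0]],[1,[-34.1,0,-6.9],[0,-6.8,0]],[1,[-34.7,0,-2.8],[0,-6.9,0]],[1,[-34.7,0,1.4],[0,-6.8,0]],[1,[-34.3,0,5.5],[0,-6.9,0]],[1,[-33.4,0,9.6],[0,-6.9,0]]]' 22 && python3 -m handwheel '[[1,[-32,0,13.5],[0,-6.8,0]],[1,[-30.2,0,17.2],[0,-6.8,0]],[1,[-28,0,20.7],[0,-6.9,0]],[1,[-25.3,0,23.9],[0,-6.8,0]],[1,[-22.3,0,26.7],[0,-6.9,0]],[1,[-18.9,0,29.2],[0,-6.9,0]],[1,[-15.3,0,31.2],[0,-6.8,0]],[1,[-11.4,0,32.8],[0,-6.9,0]],[1,[-7.4,0,34],[0,-6.8,0]],[1,[-3.4,0,34.6],[0,-6.9,0]]]'
```

```text
time_s: 1.78
ee_pos: [320.2, -250.6, 214.2]
ee_rot: [-90.0, -0.0, -96.1]
force: [0.9, -0.9, 0.0]
gripper_width: 90.9
time_s: 2.62
ee_pos: [490.5, 52.8, 214.1]
ee_rot: [-90.0, -0.0, -27.6]
force: [0.5, -0.1, 0.1]
gripper_width: 91.4
```

Run:
```python
from h import *
env.grab_frame('wrist')  # let it settle
show(); st=env.state()
im=env.grab_frame('wrist'); cv2.imwrite('pics/w1.png',im[:,:,::-1])
for l in ['cover','sampler','tab_a_face']:
    for d in env.masks_of('wrist',l)[:2]:
        m=d['region']; print(l,d['p'],d['location'],m.sum()); np.save(f'pics/w1_{l}.npy',m)
        for z in (76,): print(rect('wrist',m,z,st))
print(w2px('wrist',[[490,51,76]],st))
```

```text
2.6667 [494.   57.7 214. ] [-89.64  -0.09 -27.22] 91.6 [4.5 4.6 0.4] [  5.2  11.2  99.6   0.3  69.  -57.7]
cover 0.81 [245.6, 176.3] 2282
((487.6941833496094, 55.36363983154297), (59.22972869873047, 59.502681732177734), 62.6446647644043)
sampler 0.91 [193.2, 255.7] 478
((539.0220947265625, -50.10597610473633), (16.34552574157715, 36.30218505859375), 56.43874740600586)
sampler 0.81 [246.5, 148.2] 6225
((486.86962890625, 55.35066223144531), (96.5135726928711, 126.97903442382812), 63.251304626464844)
[[247.4114178  178.65835402]]
```

View pics/w1.png

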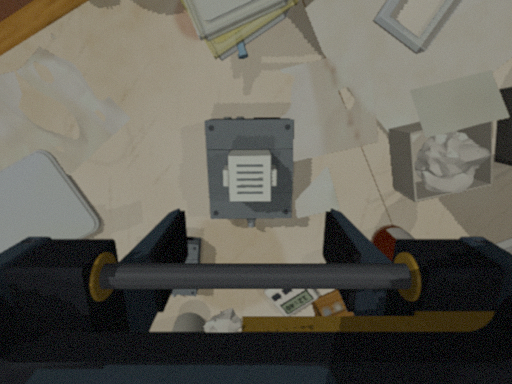

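Run:
```python
from h import *
for k in range(3): im=env.grab_frame('wrist')
show(); st=env.state()
im=env.grab_frame('wrist'); cv2.imwrite('pics/w2.png',cv2.resize(im[100:240,180:320,::-1],(700,700),interpolation=cv2.INTER_CUBIC))
for l,z in [('cover',72),('sampler',40)]:
    for d in env.masks_of('wrist',l)[:2]:
        m=d['region']; ys,xs=np.nonzero(m); print(l,d['p'],d['location'],m.sum(),xs.min(),xs.max(),ys.min(),ys.max())
        print(rect('wrist',m,z,st))
show()
# top camera in-plane
for d in env.masks_of('side','cover')[:1]: print(d['location'])
```

```text
3.0167 [489.3  50.  214. ] [-90.02  -0.   -28.06] 91.0 [ 0.5 -0.8  0.2] [  4.5  10.8 100.   -0.   69.2 -57.4]
cover 0.83 [256.5, 177.9] 2361 231 284 150 202
((488.8612976074219, 53.2797737121582), (60.84497833251953, 61.638885498046875), 61.856231689453125)
sampler 0.95 [256.5, 149.1] 6234 212 301 117 227
((494.42254638671875, 50.52513122558594), (108.58041381835938, 143.20436096191406), 62.86806869506836)
sampler 0.89 [197.3, 254.7] 702 172 208 237 296
((547.9482421875, -72.01499938964844), (30.564353942871094, 37.65798568725586), 59.08248519897461)
3.1667 [489.6  50.2 214.2] [-9.000e+01 -2.000e-02 -2.804e+01] 91.1 [ 0.2  0.4 -0.2] [  4.5  10.8 100.   -0.   69.2 -57.4]
[225.3, 192.9]
```

View pics/w2.png

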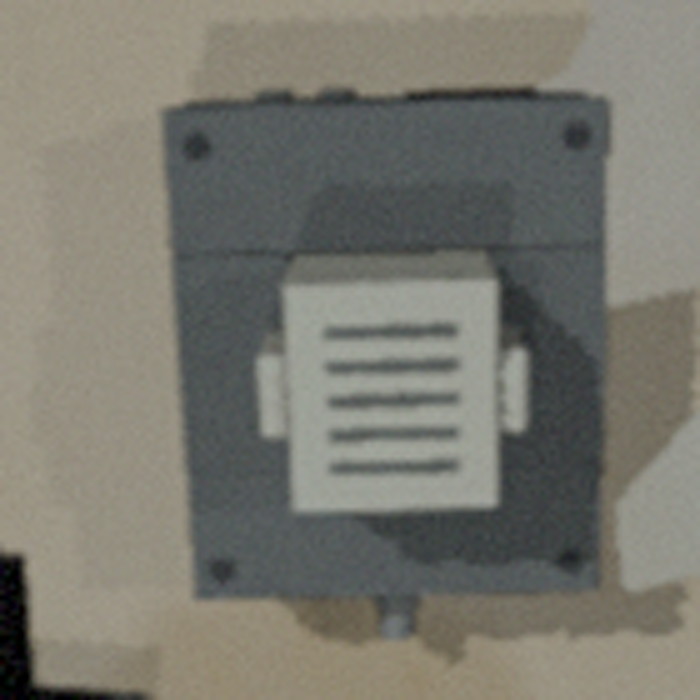

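Run:
```python
from h import *
st=env.state()
def f(c,z):
    w=px2w('wrist',np.array(c)/5+[179.6,99.6],z,st); 
    (cx,cy),s,a=cv2.minAreaRect(w[:,:2].astype(np.float32)); print(w[:,:2].mean(0),cx,cy,s,a)
f([(285,283),(500,280),(498,510),(293,513)],76)
f([(165,112),(607,100),(598,588),(195,597)],40)
f([(195,147),(578,135),(571,558),(222,570)],40)
f([(258,395),(528,390),(258,396),(528,391)],72)
w=px2w('wrist',np.array([(258,395),(528,390)])/5+[179.6,99.6],72,st);d=w[1]-w[0];print(np.degrees(np.arctan2(d[1],d[0])),np.linalg.norm(d))
w=px2w('wrist',np.array([(392,268),(396,512)])/5+[179.6,99.6],76,st);d=w[1]-w[0];print(w,np.degrees(np.arctan2(d[1],d[0])))
```

```text
[491.75473885  53.62116971] 491.75091552734375 53.64616394042969 (47.84603500366211, 54.23096466064453) 62.788726806640625
[491.53805462  53.50078466] 491.4905090332031 53.56560516357422 (106.94510650634766, 125.84387969970703) 63.256229400634766
[491.60550874  53.52081227] 491.755615234375 53.52203369140625 (92.32722473144531, 109.94520568847656) 63.470603942871094
[491.27695933  53.65432914] 491.27618408203125 53.65265655517578 (62.22247314453125, 0.23815536499023438) 62.981056213378906
62.98104180269879 62.20914235224582
[[464.93478901  67.31135433  76.        ]
 [516.02481488  41.30127867  76.        ]] -26.98077217103744
```

Run:
```python
from h import *
plan([491.6,53.5,214],63.1,1)
```

```text
[[0.2, 0.1, 3.7], [-0.0, -1.1, 0.0]]
end [491.6  53.6 214. ] [-9.000e+01 -2.000e-02 -2.693e+01]
```

```bash
python3 -m handwheel '[[1,[0.2,0,3.7],[0,-1.1,0]],[1,[0,20,0],[0,0,0]],[1,[0,28,0],[0,0,0]],[1,[0,28,0],[0,0,0]],[1,[0,28,0],[0,0,0]],[1,[0,24,0],[0,0,0]],[1,[0,18,0],[0,0,0]],[1,[0,12,0],[0,0,0]],[1,[0,6,0],[0,0,0]],[1,[0,0,0],[0,0,0]]]' 22
python3 - <<'E'
from h import *
env.grab_frame('top');show(); st=env.state()
im=env.grab_frame('side'); cv2.imwrite('pics/s2.png',cv2.resize(im[140:240,170:290,::-1],(792,660)))
im=env.grab_frame('wrist'); cv2.imwrite('pics/w3.png',im[:,:,::-1])
E
```

```text
time_s: 4.05
ee_pos: [491.1, 54.2, 48.8]
ee_rot: [-90.1, 0.1, -26.8]
force: [-0.3, -0.3, -0.3]
gripper_width: 91.3
4.1 [491.9  54.3  49.8] [-9.002e+01  3.000e-02 -2.683e+01] 91.3 [-0.3  0.2 -0.2] [  5.   21.  112.9  -0.   46.1 -58.2]
```

View pics/w3.png

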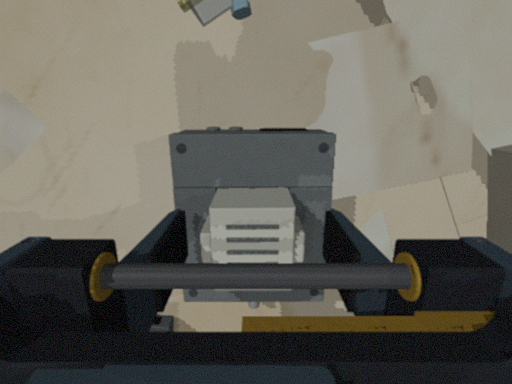

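View pics/s2.png

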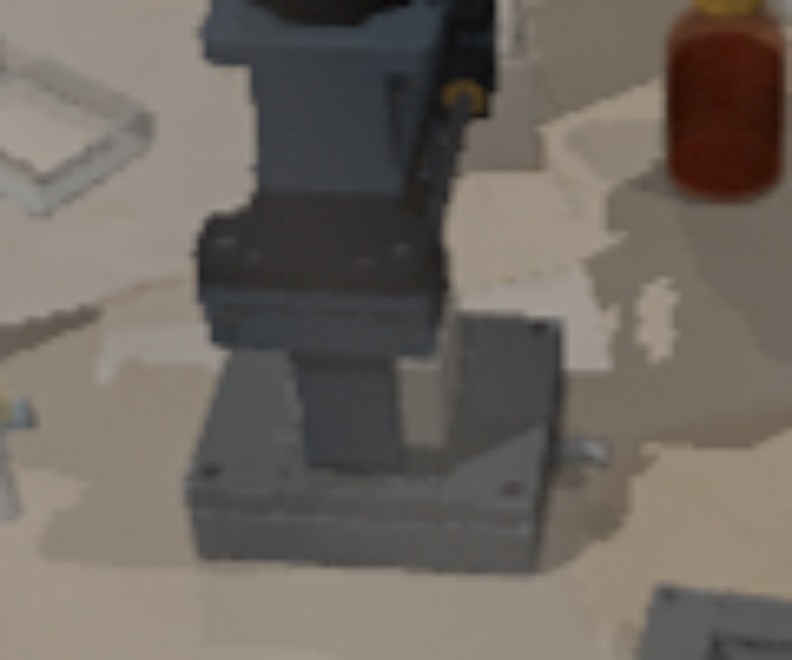

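Run:
```python
from h import *
show(); st=env.state()
Rs=R.from_euler('z',-26.9,degrees=True).as_matrix(); o=np.array([491.6,53.5,0])
for name,P in [('cover +x edges y-,y+ z76',[[27,-24,76],[27,24,76],[27,-24,40],[27,24,40],[-27,-24,76]]),('deck corners',[[64,-54,40],[-64,-54,40],[64,54,40]]),('nip',[[75,0,20]])]:
    P=np.array(P,float)@Rs.T+o; print(name,((w2px('side',P)-[170,140])*6.6).round(0).tolist())
r=R.from_euler('xyz',st['ee_rot'],degrees=True)
P=np.array(st['ee_pos'])+r.apply([[-16,0,-46],[16,0,-46],[-16,0,-59],[16,0,-59]]); print(((w2px('side',P)-[170,140])*6.6).round(0).tolist())
```

```text
4.2 [492.7  54.3  50.8] [-89.95  -0.09 -26.84] 91.0 [0.4 0.1 0.8] [  5.   20.9 112.9  -0.   46.1 -58.2]
cover +x edges y-,y+ z76 [[432.0, 361.0], [451.0, 278.0], [438.0, 436.0], [456.0, 352.0], [283.0, 353.0]]
deck corners [[529.0, 498.0], [175.0, 478.0], [561.0, 307.0]]
nip [[576.0, 440.0]]
[[311.0, 446.0], [399.0, 451.0], [304.0, 471.0], [393.0, 476.0]]
```

```bash
python3 -m handwheel '[[1,[0,3,-0.5],[0,0,0]],[1,[0,2,0],[0,0,0]],[0.7,[0,0,0],[0,0,0]],[0.6,[0,0,0],[0,0,0]],[0.5,[0,0,0],[0,0,0]],[0.4,[0,0,0],[0,0,0]],[0.4,[0,0,0],[0,0,0]],[0.4,[0,0,0],[0,0,0]],[0.4,[0,0,0],[0,0,0]],[0.4,[0,0,0],[0,0,0]]]' 24
python3 - <<'E'
from h import *
env.grab_frame('top');show()
im=env.grab_frame('wrist'); cv2.imwrite('pics/w4.png',im[:,:,::-1])
show()
E
```

```text
time_s: 5.03
ee_pos: [491.4, 53.2, 45.2]
ee_rot: [-90.1, -0.0, -26.8]
force: [-2.4, -4.1, 5.6]
gripper_width: 52.2
5.0833 [491.4  53.2  45.2] [-9.006e+01 -1.000e-02 -2.682e+01] 52.2 [-2.1 -3.8  5.3] [ 4.900e+00  2.130e+01  1.133e+02 -1.000e-01  4.540e+01 -5.820e+01]
5.1333 [491.4  53.2  45.2] [-9.006e+01 -1.000e-02 -2.682e+01] 51.8 [-1.3 -4.8  5.4] [ 4.900e+00  2.130e+01  1.133e+02 -1.000e-01  4.540e+01 -5.820e+01]
```

View pics/w4.png

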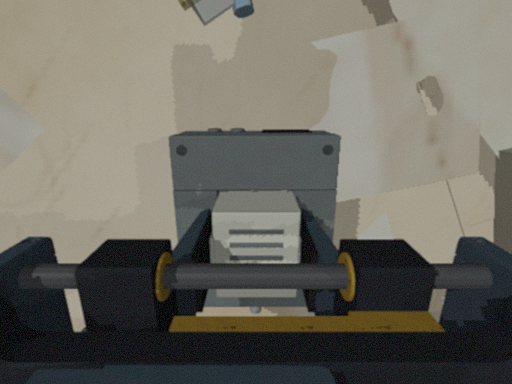

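```bash
python3 -m handwheel '[[0.4,[0,0,0],[0,0,0]],[0.4,[0,-1,0],[0,0,0]],[0.4,[0,-2,0],[0,0,0]],[0.4,[0,-3,0],[0,0,0]],[0.4,[0,-4,0],[0,0,0]],[0.4,[0,-5,0],[0,0,0]],[0.4,[0,-6,0],[0,0,0]],[0.4,[0,-6,0],[0,0,0]],[0.4,[0,-6,0],[0,0,0]],[0.4,[0,-6,0],[0,0,0]]]' 25
python3 - <<'E'
from h import *
show()
im=env.grab_frame('side'); cv2.imwrite('pics/s3.png',cv2.resize(im[120:240,170:314,::-1],(792,660)))
E
```

```text
time_s: 5.97
ee_pos: [491.8, 53.9, 85.0]
ee_rot: [-90.0, -0.0, -26.8]
force: [0.1, -0.8, -0.3]
gripper_width: 50.3
5.9667 [491.8  53.9  85. ] [-8.997e+01 -5.000e-02 -2.684e+01] 50.3 [ 0.1 -0.8 -0.3] [  4.9  18.3 110.6   0.   51.  -58.2]
```

View pics/s3.png

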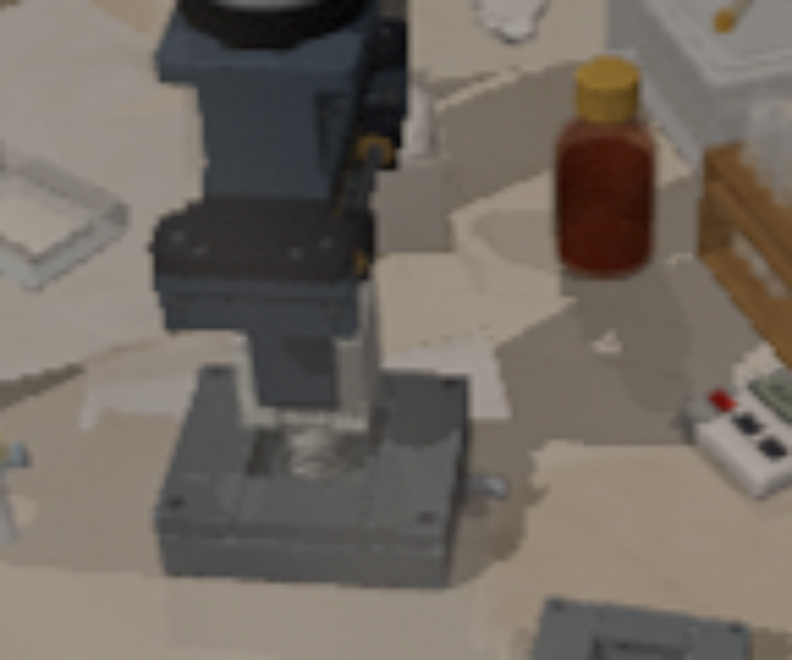

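```bash
python3 -m handwheel '[[0.4,[0,-8,0],[0,0,0]],[0.4,[0,-10,0],[0,0,0]],[0.4,[0,-10,0],[0,0,0]],[0.4,[0,-8,0],[0,0,0]],[0.4,[0,-4,0],[0,0,0]],[0.4,[0,0,0],[0,0,0]],[0.4,[3.4,0,-16],[0,0,0]],[0.4,[6,0,-28],[0,0,0]],[0.4,[7.7,0,-36],[0,0,0]],[0.4,[8.5,0,-40],[0,0,0]]]' && python3 -m handwheel '[[0.4,[8.5,0,-40],[0,0,0]],[0.4,[8.5,0,-40],[0,0,0]],[0.4,[8.5,0,-40],[0,0,0]],[0.4,[7.7,0,-36],[0,0,0]],[0.4,[6,0,-28],[0,0,0]],[0.4,[3.4,0,-16],[0,0,0]],[0.4,[0,0,0],[0,0,0]],[0.4,[0,10,0],[0,0,0]],[0.4,[0,15,0],[0,0,0]],[0.4,[0,15,0],[0,0,0]]]'
python3 - <<'E'
from h import *
env.grab_frame('top')
show(); st=env.state()
im=env.grab_frame('wrist'); cv2.imwrite('pics/w5.png',im[:,:,::-1])
im=env.grab_frame('side'); cv2.imwrite('pics/s5.png',im[:,:,::-1])
for d in env.masks_of('wrist','flat_lid')[:1]: print(d['p'],rect('wrist',d['region'],11,st))
show()
E
```

```text
time_s: 6.85
ee_pos: [459.8, -65.2, 123.6]
ee_rot: [-90.0, 0.0, -26.7]
force: [0.8, 0.4, -1.2]
gripper_width: 49.8
time_s: 7.68
ee_pos: [408.1, -261.8, 83.6]
ee_rot: [-90.0, -0.0, -26.9]
force: [-0.4, -0.2, -1.5]
gripper_width: 49.9
7.7333 [ 406.2 -260.4   80.7] [-89.93   0.33 -26.83] 49.8 [-2.3  0.9 -3.1] [-34.   17.8 112.2   0.   50.3 -97.2]
0.92 ((403.621826171875, -271.2159423828125), (181.3579864501953, 132.1239471435547), 89.15009307861328)
7.8833 [ 408.  -261.8   83.9] [-8.998e+01  5.000e-02 -2.680e+01] 50.4 [-0.6  0.8 -0.5] [-34.   17.6 111.9   0.   50.5 -97.3]
```

View pics/w5.png

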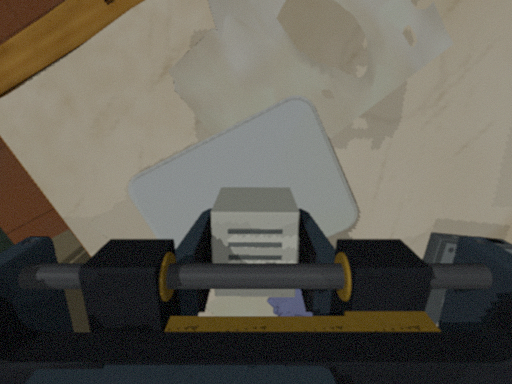

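View pics/s5.png

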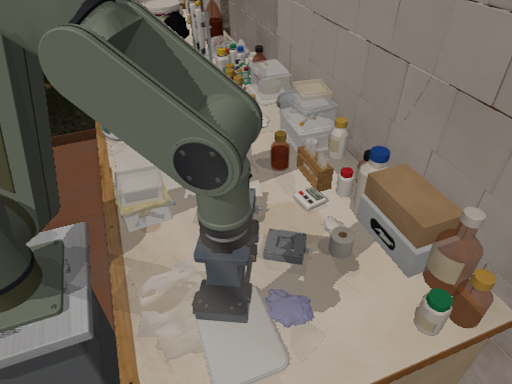

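```bash
python3 -m handwheel '[[0.4,[0,9,0],[0,0,0]],[0.4,[0,13,0],[0,0,0]],[0.4,[0,12,0],[0,0,0]],[0.4,[0,8,0],[0,0,0]],[0.4,[0,5,0],[0,0,0]],[0.4,[0,3,0],[0,0,0]],[0.4,[0,2,0],[0,0,0]],[0.4,[0,1.5,0],[0,0,0]],[0.4,[0,1,0],[0,0,0]],[0.4,[0,0,0],[0,0,0]]]'
python3 - <<'E'
from h import *
env.grab_frame('top')
show()
im=env.grab_frame('side'); cv2.imwrite('pics/s6.png',cv2.resize(im[250:384,170:314,::-1],(709,660)))
show()
E
```

```text
time_s: 8.72
ee_pos: [408.1, -262.6, 29.6]
ee_rot: [-90.0, -0.0, -26.8]
force: [-0.0, -0.0, -0.9]
gripper_width: 50.3
8.7667 [ 408.1 -262.6   29.7] [-9.001e+01 -4.000e-02 -2.685e+01] 49.8 [-0.9 -0.6 -0.8] [-34.1  21.9 115.4  -0.   42.6 -97.3]
8.8167 [ 408.1 -262.6   29.7] [-9.001e+01 -4.000e-02 -2.684e+01] 49.7 [-0.1 -0.4 -0.3] [-34.1  21.9 115.4  -0.   42.6 -97.3]
```

View pics/s6.png

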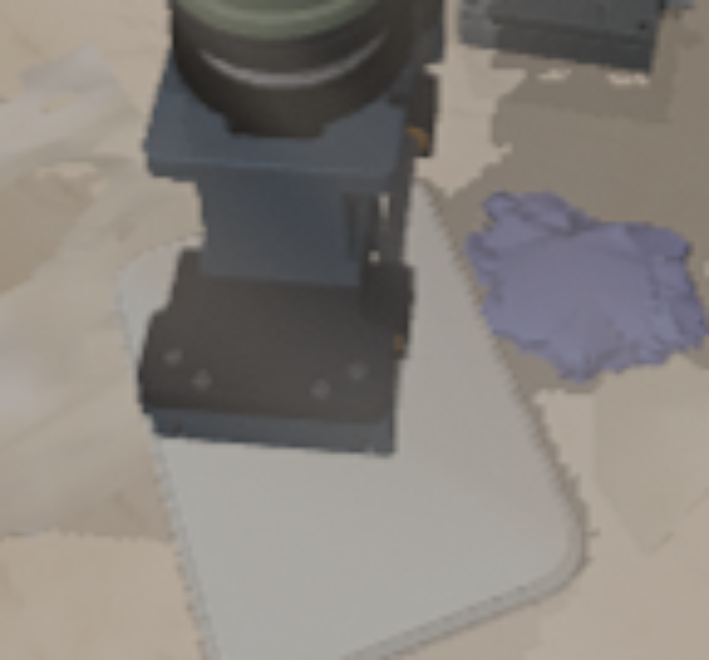

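```bash
python3 -m handwheel '[[0.4,[0,0.5,0],[0,0,0]],[0.4,[0,0.5,0],[0,0,0]],[0.4,[0,0.4,0],[0,0,0]],[0.4,[0,0.3,0],[0,0,0]],[0.4,[0,0,0],[0,0,0]],[0.4,[0,0,0],[0,0,0]],[0.4,[0,0,0],[0,0,0]],[0.4,[0,0,0],[0,0,0]],[0.4,[0,0,0],[0,0,0]],[0.4,[0,0,0],[0,0,0]]]'
```

```text
time_s: 9.65
ee_pos: [408.1, -262.6, 28.4]
ee_rot: [-90.0, -0.0, -26.8]
force: [-0.4, 1.3, 5.3]
gripper_width: 49.8
```

```bash
python3 -m handwheel '[[0.6,[0,0,0],[0,0,0]],[0.7,[0,0,0],[0,0,0]],[0.85,[0,0,0],[0,0,0]],[1,[0,0,0],[0,0,0]],[1,[0,0,0],[0,0,0]],[1,[0,0,0],[0,0,0]],[1,[0,-4,0],[0,0,0]],[1,[0,-10,0],[0,0,0]],[1,[0,-20,0],[0,0,0]],[1,[0,-26,0],[0,0,0]]]' && python3 -m handwheel '[[1,[0,-30,0],[0,0,0]],[1,[0,-30,0],[0,0,0]],[1,[0,-16,0],[0,0,0]],[1,[0,-4,0],[0,0,0]],[1,[-3.4,0,16],[0,0,0]],[1,[-6,0,28],[0,0,0]],[1,[-7.7,0,36],[0,0,0]],[1,[-8.5,0,40],[0,0,0]],[1,[-8.5,0,40],[0,0,0]],[1,[-8.5,0,40],[0,0,0]]]'
python3 - <<'E'
from h import *
im=env.grab_frame('side'); cv2.imwrite('pics/s7.png',im[:,:,::-1])
for d in env.masks_of('side','cover')[:1]: print(d['p'],d['location'],px2w('side',[d['location']],40))
show()
E
```

```text
time_s: 10.48
ee_pos: [406.8, -261.7, 87.2]
ee_rot: [-90.0, 0.2, -26.8]
force: [0.2, -0.6, 0.2]
gripper_width: 91.0
time_s: 11.32
ee_pos: [459.6, -63.0, 166.7]
ee_rot: [-90.0, 0.1, -26.9]
force: [2.0, -0.3, 0.1]
gripper_width: 91.2
0.84 [233.5, 320.5] [[ 402.98326944 -268.33829255   40.        ]]
11.4167 [460.5 -59.9 166.7] [-89.92   0.12 -26.46] 90.9 [ 0.4 -0.5  0.7] [-8.900e+00  1.060e+01  1.076e+02  1.000e-01  6.190e+01 -7.250e+01]
```

View pics/s7.png

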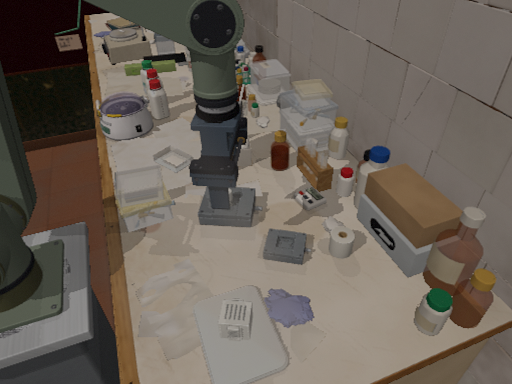

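```bash
python3 -m handwheel '[[1,[-8.5,0,40],[0,0,0]],[1,[-7.7,0,36],[0,0,0]],[1,[-6,0,28],[0,0,0]],[1,[-3.4,0,16],[0,0,0]],[1,[0,0,0],[0,0,0]],[1,[0,0,0],[0,0,0]],[1,[0,0,0],[0,0,0]],[1,[0,0,0],[0,0,0]],[1,[0,0,0],[0,0,0]],[1,[0,0,0],[0,0,0]]]'
python3 - <<'E'
from h import *
show(); st=env.state()
im=env.grab_frame('wrist'); cv2.imwrite('pics/w8.png',cv2.resize(im[80:300,130:400,::-1],(798,650),interpolation=cv2.INTER_CUBIC))
for d in env.masks_of('wrist','cartridge')[:2]:
    m=d['region'];ys,xs=np.nonzero(m); print(d['p'],d['location'],xs.min(),xs.max(),ys.min(),ys.max()); print(px2w('wrist',[d['location']],70,st)); np.save('pics/cart.npy',m)
print(w2px('wrist',[[491.6,53.5,70]],st))
E
```

```text
time_s: 12.25
ee_pos: [491.4, 52.9, 167.8]
ee_rot: [-90.0, -0.0, -26.9]
force: [0.9, -0.5, -0.2]
gripper_width: 91.1
12.25 [491.4  52.9 167.8] [-90.01  -0.   -26.92] 91.1 [ 0.9 -0.5 -0.2] [  4.8  13.2 104.   -0.   62.8 -58.3]
0.84 [256.1, 185.6] 243 267 168 199
[[488.06703166  55.6603383   70.        ]]
[[255.77389782 189.56115397]]
```

View pics/w8.png

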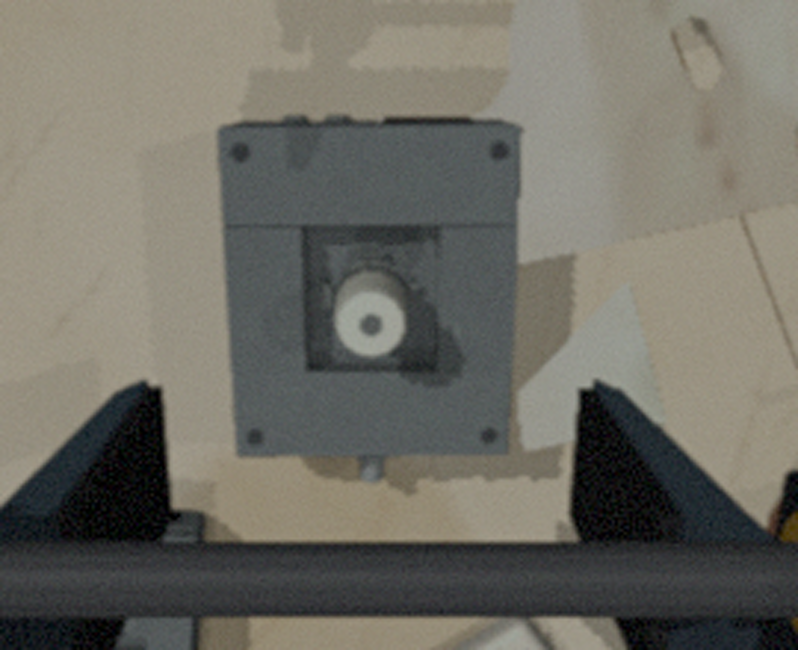

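```bash
python3 -m handwheel '[[1,[0,15,0.6],[0,0,0]],[1,[0,25,0],[0,0,0]],[1,[0,25,0],[0,0,0]],[1,[0,22,0],[0,0,0]],[1,[0,16,0],[0,0,0]],[1,[0,11,0],[0,0,0]],[1,[0,6,0],[0,0,0]],[1,[0,3,0],[0,0,0]],[0.7,[0,0,0],[0,0,0]],[0.5,[0,0,0],[0,0,0]]]' 15 && python3 -m handwheel '[[0.4,[0,0,0],[0,0,0]],[0.35,[0,0,0],[0,0,0]],[0.3,[0,0,0],[0,0,0]],[0.25,[0,0,0],[0,0,0]],[0.15,[0,0,0],[0,0,0]],[0.1,[0,0,0],[0,0,0]],[0.1,[0,0,0],[0,0,0]],[0.1,[0,0,0],[0,0,0]],[0.1,[0,0,0],[0,0,0]],[0.1,[0,0,0],[0,0,0]]]'
python3 - <<'E'
from h import *
show()
im=env.grab_frame('wrist'); cv2.imwrite('pics/w9.png',im[:,:,::-1])
E
```

```text
time_s: 13.18
ee_pos: [492.4, 54.3, 45.3]
ee_rot: [-90.0, -0.1, -26.8]
force: [0.5, 0.3, -0.3]
gripper_width: 80.7
time_s: 14.02
ee_pos: [491.9, 54.3, 44.7]
ee_rot: [-90.0, -0.0, -26.8]
force: [-0.2, -0.5, 0.3]
gripper_width: 25.4
14.0167 [491.9  54.3  44.7] [-90.    -0.   -26.84] 25.4 [-0.2 -0.5  0.3] [  5.   21.4 113.3  -0.   45.4 -58.2]
```

View pics/w9.png

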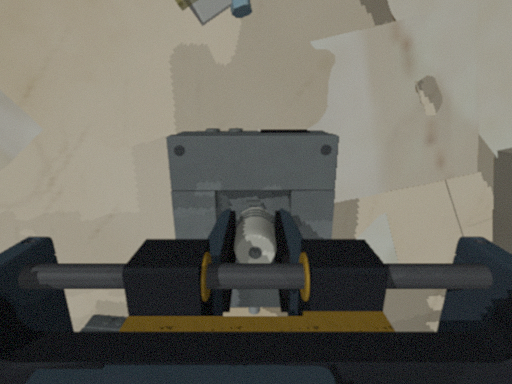

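```bash
python3 -m handwheel '[[0.1,[0,-2,0],[0,0,0]],[0.1,[0,-5,0],[0,0,0]],[0.1,[0,-9,0],[0,0,0]],[0.1,[0,-12,0],[0,0,0]],[0.1,[0,-14,0],[0,0,0]],[0.1,[0,-16,0],[0,0,0]],[0.1,[0,-16,0],[0,0,0]],[0.1,[0,-14,0],[0,0,0]],[0.1,[0,-9,0],[0,0,0]],[0.1,[0,-3,0],[0,0,0]]]'
python3 - <<'E'
from h import *
show()
im=env.grab_frame('side'); cv2.imwrite('pics/s10.png',cv2.resize(im[100:230,160:316,::-1],(792,660)))
plan([404.9,324.1,145],121.4,12)
E
```

```text
time_s: 14.9
ee_pos: [492.9, 54.5, 146.9]
ee_rot: [-89.9, -0.2, -26.8]
force: [0.5, -0.9, 0.1]
gripper_width: 25.7
14.9 [492.9  54.5 146.9] [-89.89  -0.19 -26.84] 25.7 [ 0.5 -0.9  0.1] [  5.   14.3 105.8  -0.   59.6 -58.2]
[[-16.7, 0.1, 16.8], [-0.0, -4.9, 0.0]]
[[-15.2, 0.1, 18.1], [0.0, -4.8, 0.0]]
[[-13.6, 0.1, 19.3], [0.0, -4.9, 0.0]]
[[-11.9, 0.1, 20.4], [0.0, -4.8, 0.0]]
[[-10.2, 0.1, 21.3], [0.0, -4.9, 0.0]]
[[-8.3, 0.1, 22.1], [0.0, -4.8, 0.0]]
[[-6.4, 0.1, 22.8], [0.0, -4.9, 0.0]]
[[-4.4, 0.1, 23.2], [0.0, -4.8, 0.0]]
[[-2.5, 0.1, 23.5], [0.0, -4.9, 0.0]]
[[-0.5, 0.1, 23.6], [0.0, -4.8, 0.1]]
[[1.5, 0.1, 23.6], [0.0, -4.9, 0.0]]
[[3.5, 0.0, 23.4], [0.1, -4.8, 0.1]]
end [404.9 324.1 145. ] [-8.996e+01  4.000e-02  3.136e+01]
```

View pics/s10.png

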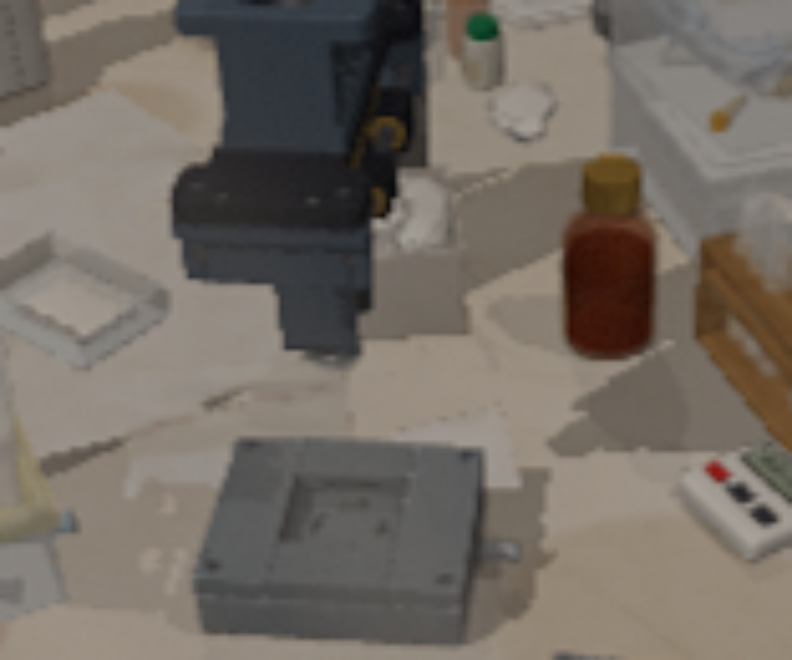

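```bash
python3 -m handwheel '[[0.1,[-16.7,0,16.8],[0,-4.9,0]],[0.1,[-15.2,0,18.1],[0,-4.8,0]],[0.1,[-13.6,0,19.3],[0,-4.9,0]],[0.1,[-11.9,0,20.4],[0,-4.8,0]],[0.1,[-10.2,0,21.3],[0,-4.9,0]],[0.1,[-8.3,0,22.1],[0,-4.8,0]],[0.1,[-6.4,0,22.8],[0,-4.9,0]],[0.1,[-4.4,0,23.2],[0,-4.8,0]],[0.1,[-2.5,0,23.5],[0,-4.9,0]],[0.1,[-0.5,0,23.6],[0,-4.8,0]]]' && python3 -m handwheel '[[0.1,[1.5,0,23.6],[0,-4.9,0]],[0.1,[3.5,0,23.4],[0,-4.8,0]],[0.1,[0,0,0],[0,0,0]],[0.1,[0,0,0],[0,0,0]],[0.1,[0,0,0],[0,0,0]],[0.1,[0,0,0],[0,0,0]],[0.1,[0,0,0],[0,0,0]],[0.1,[0,0,0],[0,0,0]],[0.1,[0,0,0],[0,0,0]],[0.1,[0,0,0],[0,0,0]]]'
python3 - <<'E'
from h import *
show(); st=env.state()
im=env.grab_frame('wrist'); cv2.imwrite('pics/w11.png',im[:,:,::-1])
for d in env.masks_of('wrist','weigh_tray')[:2]: print(d['p'],d['location'],d['region'].sum(),rect('wrist',d['region'],20,st))
im=env.grab_frame('side'); cv2.imwrite('pics/s11.png',cv2.resize(im[80:210,100:256,::-1],(792,660)))
E
```

```text
time_s: 15.78
ee_pos: [417.7, 279.8, 143.9]
ee_rot: [-90.0, 0.1, 21.9]
force: [0.2, 0.1, -0.5]
gripper_width: 25.4
time_s: 16.62
ee_pos: [404.3, 323.7, 144.8]
ee_rot: [-90.0, -0.0, 31.3]
force: [-0.1, 0.5, -0.6]
gripper_width: 25.4
16.6167 [404.3 323.7 144.8] [-90.    -0.    31.31] 25.4 [-0.1  0.5 -0.6] [ 37.4  16.4 103.1  -0.   60.5 -83.9]
0.92 [257.2, 182.4] 5678 ((403.8466491699219, 325.7578430175781), (72.68453979492188, 102.05560302734375), 31.21527862548828)
```

View pics/w11.png

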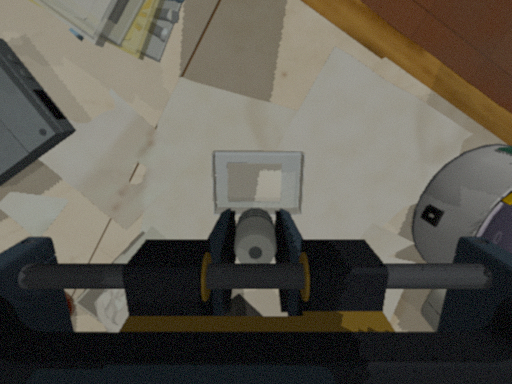

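View pics/s11.png

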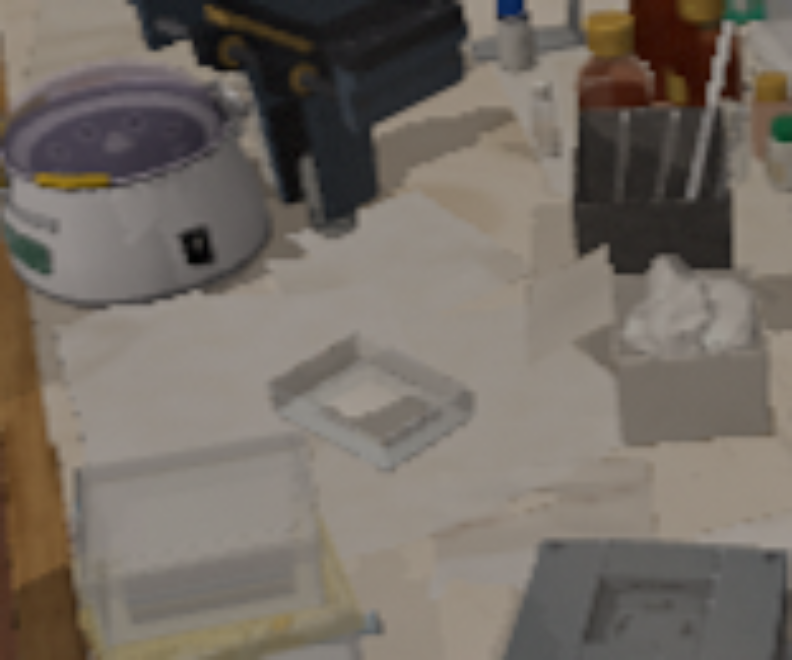

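```bash
python3 -m handwheel '[[0.1,[0.5,10,0.8],[0,0,0]],[0.1,[0,20,0],[0,0,0]],[0.1,[0,25,0],[0,0,0]],[0.1,[0,25,0],[0,0,0]],[0.1,[0,20,0],[0,0,0]],[0.1,[0,11,0],[0,0,0]],[0.1,[0,7,0],[0,0,0]],[0.1,[0,4,0],[0,0,0]],[0.1,[0,2,0],[0,0,0]],[0.1,[0,0,0],[0,0,0]]]'
python3 - <<'E'
from h import *
env.grab_frame('top');show(); st=env.state()
im=env.grab_frame('wrist'); cv2.imwrite('pics/w12.png',im[:,:,::-1])
E
```

```text
time_s: 17.6
ee_pos: [404.3, 325.1, 20.7]
ee_rot: [-90.0, -0.0, 31.4]
force: [-0.2, 0.2, -0.2]
gripper_width: 25.3
17.65 [404.5 325.3  21.1] [-9.000e+01 -6.000e-02  3.136e+01] 25.3 [-0.6  0.3 -0.5] [ 37.5  25.  111.5  -0.   43.4 -83.8]
```

View pics/w12.png

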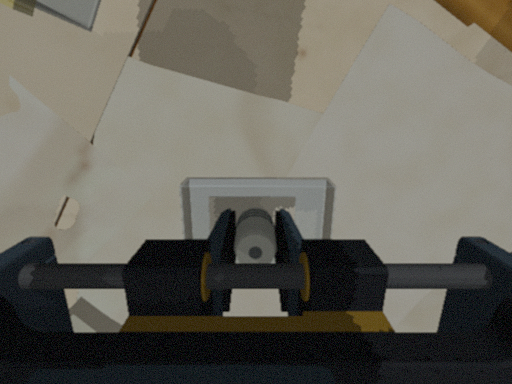

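```bash
python3 -m handwheel '[[0.1,[0,0.6,0],[0,0,0]],[0.1,[0,0.6,0],[0,0,0]],[0.1,[0,0.4,0],[0,0,0]],[0.1,[0,0.4,0],[0,0,0]],[0.1,[0,0.3,0],[0,0,0]],[0.1,[0,0,0],[0,0,0]],[0.1,[0,0,0],[0,0,0]],[0.1,[0,0,0],[0,0,0]],[0.1,[0,0,0],[0,0,0]],[0.1,[0,0,0],[0,0,0]]]'
```

```text
time_s: 18.53
ee_pos: [404.1, 325.0, 18.4]
ee_rot: [-90.0, -0.0, 31.4]
force: [0.2, -0.4, 1.3]
gripper_width: 25.2
```

```bash
python3 -m handwheel '[[0.1,[0,0.3,0],[0,0,0]],[0.1,[0,0.3,0],[0,0,0]],[0.1,[0,0,0],[0,0,0]],[0.1,[0,0,0],[0,0,0]],[0.1,[0,0,0],[0,0,0]],[0.1,[0,0,0],[0,0,0]],[0.1,[0,0,0],[0,0,0]],[0.1,[0,0,0],[0,0,0]],[0.1,[0,0,0],[0,0,0]],[0.1,[0,0,0],[0,0,0]]]'
```

```text
time_s: 19.37
ee_pos: [404.2, 325.0, 18.4]
ee_rot: [-90.0, -0.0, 31.4]
force: [-1.6, -0.6, 5.6]
gripper_width: 25.4
```

Contact at 5.6 N. Opening only part way (fingers must stay inside the tray), then rising.

```bash
python3 -m handwheel '[[0.3,[0,0,0],[0,0,0]],[0.35,[0,0,0],[0,0,0]],[0.4,[0,0,0],[0,0,0]],[0.45,[0,0,0],[0,0,0]],[0.48,[0,0,0],[0,0,0]],[0.48,[0,0,0],[0,0,0]],[0.48,[0,0,0],[0,0,0]],[0.48,[0,-3,0],[0,0,0]],[0.48,[0,-8,0],[0,0,0]],[0.48,[0,-15,0],[0,0,0]]]' && python3 -m handwheel '[[0.48,[0,-20,0],[0,0,0]],[0.48,[0,-25,0],[0,0,0]],[0.48,[0,-25,0],[0,0,0]],[0.48,[0,-20,0],[0,0,0]],[0.48,[0,-10,0],[0,0,0]],[0.48,[0,-4,0],[0,0,0]],[0.48,[0,0,0],[0,0,0]],[0.48,[0,0,0],[0,0,0]],[0.48,[0,0,0],[0,0,0]],[0.48,[0,0,0],[0,0,0]]]'
python3 - <<'E'
from h import *
show(); st=env.state()
im=env.grab_frame('wrist'); cv2.imwrite('pics/w13.png',im[100:300,130:390,::-1].repeat(3,0).repeat(3,1))
for l in ['cartridge','weigh_tray']:
  for d in env.masks_of('wrist',l)[:1]: print(l,d['p'],d['location'],px2w('wrist',[d['location']],40 if l=='cartridge' else 20,st))
im=env.grab_frame('side'); cv2.imwrite('pics/s13.png',im[:,:,::-1])
for l in ['cover','cartridge']:
  for d in env.masks_of('side',l)[:1]: print(l,d['p'],d['location'])
im=env.grab_frame('top')
for l,z in [('cover',50),('cartridge',40),('film_roll',50),('timer',19),('amber_bottle',113)]:
  for d in env.masks_of('top',l)[:1]: print(l,d['p'],d['location'])
E
```

```text
time_s: 20.2
ee_pos: [403.3, 324.3, 43.4]
ee_rot: [-90.0, 0.2, 31.4]
force: [0.6, 0.9, -0.1]
gripper_width: 43.9
time_s: 21.03
ee_pos: [403.5, 324.5, 146.5]
ee_rot: [-90.0, 0.2, 31.4]
force: [0.2, 0.2, -0.5]
gripper_width: 44.2
21.0333 [403.5 324.5 146.5] [-90.02   0.16  31.36] 44.2 [ 0.2  0.2 -0.5] [ 37.5  16.4 102.9  -0.   60.9 -83.8]
cartridge 0.63 [253.4, 182.7] [[399.99791373 320.29668162  40.        ]]
weigh_tray 0.6 [267.6, 179.9] [[394.00009332 334.76593849  20.        ]]
cover 0.93 [233.2, 317.8]
cartridge 0.49 [172.8, 156.1]
cover 0.85 [352.5, 238.5]
film_roll 0.82 [315.3, 142.3]
timer 0.8 [254.3, 141.3]
amber_bottle 0.7 [198.5, 146.9]
```

View pics/w13.png

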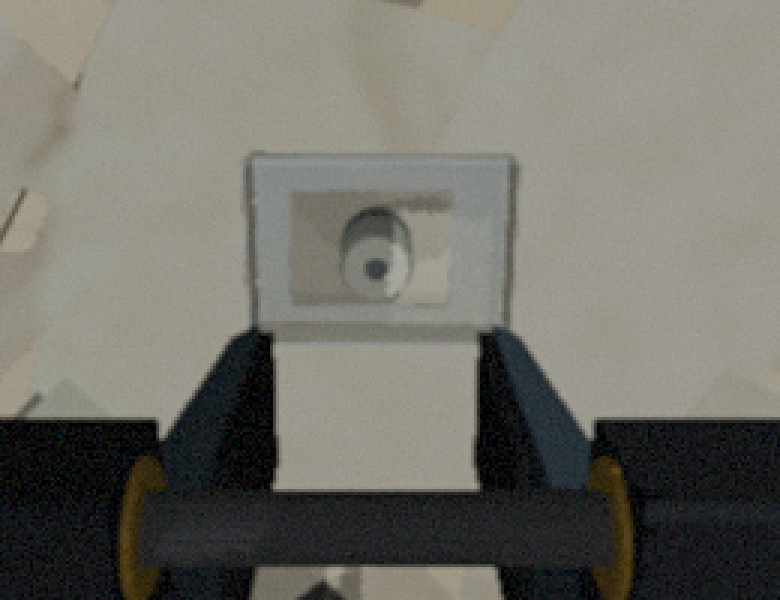

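View pics/s13.png

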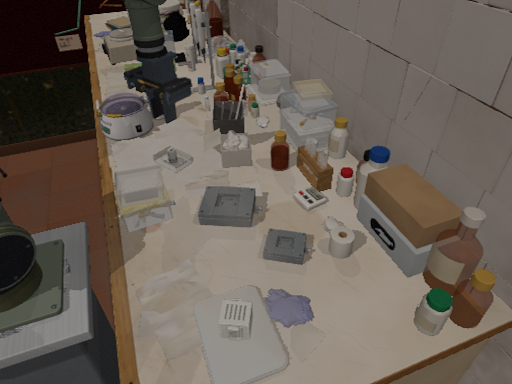

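Run:
```python
from h import *
print(px2w('wrist',[[255.3,189.3]],44))
print(px2w('top',[[352.5,238.5]],50))
env.job_done()
```

```text
[[405.1847969  325.83803778  44.        ]]
[[ 406.84319869 -259.34172117   50.        ]]
the job is handed in; nothing more can be done
```

I opened the larger sampler and finished the job in about 21 s; it is handed in. I squeezed both tabs (the fingers closed to about 52 mm), lifted the cover straight up 80 mm, and set it upright on the flat white lid. I then moved the cartridge to the weighing tray, stood it upright and backed the gripper off.

**Last checks**
- **Cover:** it stands upright at about (407, -259) mm, against a lid centre of about (404, -271), so it is well inside the limits.
- **Cartridge:** its top measures (405, 326) mm. The tray centre measured (404.9, 324.1) from the top camera and (403.8, 325.8) from the wrist camera. It looks upright, and the floor contact read 5.6 N before I let go.
- **Bystanders:** the bottle, film roll and timer appear within about 1 pixel (3 mm) of where they started.
- **Disagreements:** the top and wrist cameras differed by about 3 mm on the cover's first position, and I used the wrist value. In the last pictures the network put the tray and cartridge centres several mm off because the cartridge partly hid the tray. The network also did not find the cartridge in the final top view. For these I relied on my own pixel reading in the wrist picture.

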